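# Tip the used bottles into the discard tub

### The arm

A 6-joint arm with a two-finger parallel gripper is mounted at the origin on a cart in front of the work surface, level with it; the furniture and walls round the work are solid. World frame = base frame: x ahead of the robot, y to its left, z up, the work surface at z = 0. Lengths are in m, angles in rad, forces in N, time in s.
With the tool pointing down it reaches from about 0.35 to 0.775 m from the base axis. Payload 5.5 kg.
Tool frame: the origin (TCP) lies at the very end of the fingers, on their centre line; the grasp point (between the pads) lies 19 mm behind it; z points along the fingers, y is the line along which they close (so a half turn about z gives the same grasp; the last joint's range is limited). The gripper opens to 85 mm and grips with 20 to 120 N. Pads are 22 mm wide; open, the fingers measure 114 mm over their backs; the gripper's body (76 mm by 85 mm) begins 54 mm behind the grasp point. The pads swing forward as they close: fully open they stand 13 mm farther back than shut.
Start: joints at [1.146, 0.313, 0.046, 1.304, 0, 1.431], TCP at [0.162, 0.552, 0.205] pointing down, gripper open.
Joint ranges: [-2.76, 2.76], [-0.86, 1.69], [-1.03, 1.26], [-2.2, 2.34], [-1.47, 1.5], [-3.14, 3.14]. Speed limits (rad/s): [2.57, 2.57, 3.14, 3.14, 3.14, 3.14].

### API

Orientations are given as a unit quaternion [w, x, y, z].
In Python, from workcell import env gives the robot as it stands. The module is installed in compiled form; this text tells all that it offers.
- The arm moves only by the tool jog_arm, never from a script. Its arguments are lists of equal length, an entry for each row: "gripper": the opening, from 0 (shut) to 1 (fully open); "offset": the shift along the world's x, y, z in cm, a list of three; "twist": the turn about the world's z in degrees. In form: {"gripper": [gripper, ...], "offset": [[dx, dy, dz], ...], "twist": [twist, ...]}. A call has exactly 8 rows; each row is the pose to reach, as a shift and turn from the pose commanded when the call began; what a row does not reach only later rows make up. A row lasts 1/8 s, in which the tool goes at most 62.5 mm and 10.7 degrees, less where a joint would pass 70% of its speed; a pose out of reach is approached as far as the arm can. A call with a gripper value outside its range is refused whole. The fingers move at their own pace and stop on an object; "squeeze" is the grip in N (left out, the last holds). Time passes only in rows, so rows that repeat a pose let the fingers close, or fill a call up. It gives the time, the measured TCP pose, the force, the opening and the grip force at its end, in the units of the state.
- env.get_state(): the state, without advancing time (a new reading comes with each control period).
- env.read_camera(name): name is "scene" or "top"; returns a dict with "image" (400x640x3 uint8, red, green, blue), "z_map" (400x640 float32, m along the optical axis (not along the pixel's ray), 0 where there is no reading), "fovy" (degrees; the focal length in pixels is half the picture's height over the tangent of half this angle, whatever the lens; pixels are square), "cx", "cy" (the principal point, pixels), "distortion" ([k1, k2, p1, p2, k3] as OpenCV has them; the pictures are not rectified), "cam_to_world" (4x4, takes a point from camera to world coordinates). Camera axes: x right, y up, looking along -z (the intrinsics and any distortion apply to the point x, -y, -z); pixel columns grow to the right and rows downward; lengths in m; the calibration is good to about 2 mm. A picture is of the moment at which its call begins.
- env.hand_in(): hands the job in; it is judged then, once.
The state is a dict: "clock": time; "joint_pos": joint angles; "qvel": joint speeds; "tau": joint torques, N m; "tcp_pos": TCP position; "orientation": TCP orientation; "wrist_force": force on the tool from outside, world axes, zero at the start; "ft_torque": the same for the moment, N m; "finger_gap": finger opening in m; "grip_force": force on a finger pad.
Only numpy, scipy, OpenCV 4.12 (cv2) and the standard library are available. Lean on these libraries where they do the work, as an engineer would, in place of code of your own. Each camera call takes 0.05 s, during which the arm holds its last target. There are 200 camera calls.

### The job

Take the lid off the grey discard tub and lay it flat on the bench with its knob up, clear of the tub. Then carry the metal tray by its upright grip, hold its lip just above the tub, tip all four small white bottles off its open lip into the tub without touching them with the fingers, and put the empty tray back flat where it stood. Do not shove or knock over the tub, the wash flask, the two dropper bottles or the carton.

Things in the scene. Friction and masses are not known exactly. Their poses are not given: they have to be found in the camera images.
- tray: aluminium tray, 160 mm long (its x) by 96 mm wide (its y), about 180 g. Floor 3 mm thick; walls 3 mm thick and 24 mm high (27 mm over the beads) on both long sides and at the back (+x); no wall at the -x end, the open lip. Origin: centre of the underside, z up. At the start it stands on the bench, lip within 0.5 rad of facing the robot (-x), either on the left (+y) or the right side of the bench. The bench ends at a wall on the right, at y = -0.5 m
- tray_grip (a point): where to hold the tray: the upright black grip plate inside the tray's back wall, 12 mm thick along the tray's x (with the wall behind its lowest part 80 mm from the origin), 56 mm wide along y, its top 77 mm above the tray's underside. This point is in the middle of the plate's thickness and width, 74 mm from the tray's origin towards +x, 58 mm above the underside. Axes parallel to the tray's
- tray_lip (a point): middle of the open lip's edge, on the upper face of the floor: 80 mm from the tray's origin towards -x, 3 mm above the underside
- tub: open grey plastic tub, 110 mm square outside, 80 mm high, walls 4 mm, about 600 g, standing loose on the bench on the side opposite the tray. Origin: centre of the underside, z up, x and y square to the walls
- lid: loose square grey lid lying on the tub at the start: plate 118 mm square and 5 mm thick (4 to 9 mm above the origin), under it a plug 94 mm square and 4 mm deep that sits in the tub's mouth, on top a black knob of 26 mm diameter, on a thin stem, its grip from 30 to 58 mm above the origin. About 90 g. Origin: centre of the plug's underside, z up to the knob; laid on the bench the origin is at z = 0
- bottle_1: empty plain white plastic bottle with a screw cap, all four alike: 21 mm diameter, 54 mm high, about 16 g; at the start it stands loose on the tray's floor, its centre 25 to 80 mm from the lip. Origin: centre of its underside, z towards its cap
- bottle_2: empty plain white plastic bottle with a screw cap, all four alike: 21 mm diameter, 54 mm high, about 16 g; at the start it stands loose on the tray's floor, its centre 25 to 80 mm from the lip. Origin: centre of its underside, z towards its cap
- bottle_3: empty plain white plastic bottle with a screw cap, all four alike: 21 mm diameter, 54 mm high, about 16 g; at the start it stands loose on the tray's floor, its centre 25 to 80 mm from the lip. Origin: centre of its underside, z towards its cap
- bottle_4: empty plain white plastic bottle with a screw cap, all four alike: 21 mm diameter, 54 mm high, about 16 g; at the start it stands loose on the tray's floor, its centre 25 to 80 mm from the lip. Origin: centre of its underside, z towards its cap
- wash_flask: bystander: white wash bottle with a green cap and bent spout, 62 x 89 x 191 mm high, standing upright at the back in the middle. Origin: centre of the underside
- dropper_a: bystander: brown dropper bottle with a white cap, 30 mm diameter, 78 mm high, standing just beyond the tub. Origin: centre of the underside
- dropper_b: bystander: white dropper bottle with a red cap, 26 mm diameter, 71 mm high, standing in the middle of the bench. Origin: centre of the underside
- carton: bystander: closed pale cardboard carton, 60 (x) by 110 (y) by 60 mm high, standing about 25 to 45 mm in front of the tray's lip. Origin: centre of the underside

How it is judged:
By the outcome, as a careful person would: the job done as asked, in the order asked, and still so for the second after the job is handed in, with the robot touching nothing.
It also fails if it takes over 70 s, if anything falls off the work surface, if the arm or the gripper's body presses on something with over 40 N, if the wrist force passes 120 N, or if a joint passes its speed limit or range.

## Working session

There is one attempt and no reset: what is moved stays moved. The work goes in short steps, Python scripts to look and compute and a tool call to move; the robot and the scene stay as the last step left them, time stands still between calls to the robot, and variables do not carry over. Pictures are saved under pics/ and viewed, at most 12 in all, crops included, and the job is handed in when it is done.

Besides the shell and the picture viewer there is one more tool, called as a command line: name --pt "numbers of a row" for each row, then --argument value for the rest. jog_arm: Moves the arm, as the interface text tells. Its arguments: {"type":"object","properties":{"gripper":{"type":"array"},"offset":{"type":"array"},"twist":{"type":"array"},"squeeze":{"type":"number"}},"required":["gripper","offset","twist"]}

```bash
mkdir -p pics; cat > h.py <<'E'
import numpy as np, cv2
from workcell import env
def cam(n):
    c=env.read_camera(n); h,w=c["image"].shape[:2]
    f=h/2/np.tan(np.radians(c["fovy"])/2)
    c["K"]=np.array([[f,0,c["cx"]],[0,f,c["cy"]],[0,0,1.]]); c["D"]=np.array(c["distortion"],float); return c
def rays(c,px):
    u=cv2.undistortPoints(np.array(px,float).reshape(-1,1,2),c["K"],c["D"]).reshape(-1,2)
    d=np.c_[u[:,0],-u[:,1],-np.ones(len(u))]; T=np.array(c["cam_to_world"]); return T[:3,3],d@T[:3,:3].T
def onplane(c,px,z):
    o,d=rays(c,px); return o+d*((z-o[2])/d[:,2])[:,None]
def cloud(c):
    v,u=np.mgrid[:400,:640]; px=np.c_[u.ravel(),v.ravel()]
    o,d=rays(c,px); zz=np.asarray(c["z_map"]).ravel()
    P=o+d*zz[:,None]; P[zz==0]=np.nan; return P.reshape(400,640,3)
E
python3 - <<'E'
from h import *
for n in("scene","top"):
    c=cam(n); cv2.imwrite(f"pics/{n}0.png",c["image"][:,:,::-1]); print(n,c["fovy"],c["D"],np.round(c["cam_to_world"],3).tolist())
    P=cloud(c); np.savez(f"{n}0.npz",P=P,im=c["image"])
print(env.get_state())
E
```

```text
scene 51.02330024734145 [-0.08715396  0.          0.          0.          0.        ] [[-0.992, 0.06, -0.115, 0.391], [-0.128, -0.602, 0.788, 1.057], [-0.022, 0.796, 0.605, 0.93], [0.0, 0.0, 0.0, 1.0]]
top 55.146678727526975 [-0.06164257  0.          0.          0.          0.        ] [[-0.008, 0.998, -0.058, 0.459], [-1.0, -0.008, -0.002, -0.044], [-0.002, 0.058, 0.998, 1.264], [0.0, 0.0, 0.0, 1.0]]
{'clock': 0.1, 'joint_pos': array([1.14639869e+00, 3.13954298e-01, 4.51224482e-02, 1.30362440e+00,
       2.05529509e-06, 1.43121868e+00]), 'qvel': array([ 0.00079022, -0.00124275,  0.00136781, -0.00019333, -0.00020719,
       -0.00160724]), 'tau': array([ 3.23704669e-03, -4.81725955e+01,  2.99243796e+01,  1.27347931e-02,
       -6.69764131e-05, -3.48278590e-06]), 'tcp_pos': array([0.16135721, 0.55138141, 0.2045938 ]), 'orientation': array([-2.31936050e-04,  1.41929075e-01,  9.89876482e-01, -7.96893771e-04]), 'wrist_force': array([-0.22250168, -1.44165982, -0.05740607]), 'ft_torque': array([ 0.01599303,  0.00905139, -0.01107447]), 'grip_force': 0.0, 'finger_gap': 0.08552827495119093}
```

View pics/scene0.png

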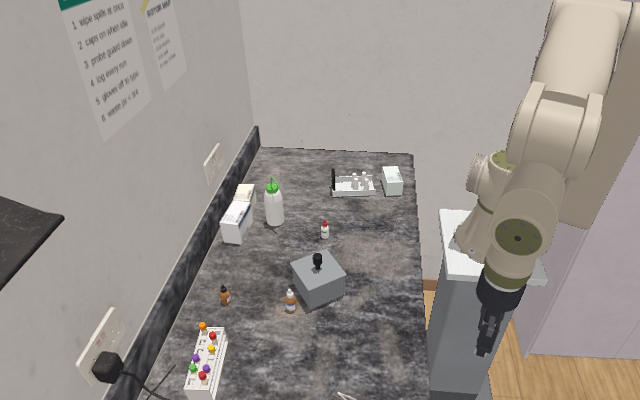

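View pics/top0.png

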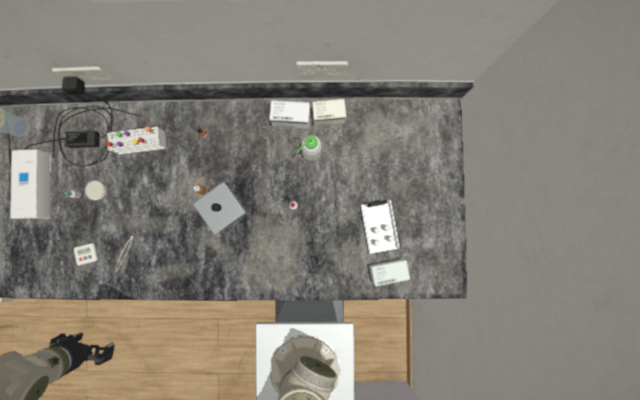

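The scene view has the tub with its lid at (318,278), knob (317,260), and the tray at (353,185) with the carton at (392,180). In the top view, the lid is at (220,208) with knob (216,207). The tray is at (380,228), its grip plate at (376,203) and its lip toward row 252. The carton is at (390,272), dropper_a (200,188), dropper_b (293,205) and the flask (310,147).

```bash
python3 - <<'E'
from h import *
c=cam("top"); P=cloud(c); im=c["image"]; hsv=cv2.cvtColor(im,cv2.COLOR_RGB2HSV); Z=P[:,:,2]
def comp(mask,seed):
    n,l=cv2.connectedComponents(mask.astype(np.uint8)); return l==l[seed[1],seed[0]]
def box(m,name,z):
    v,u=np.nonzero(m); Q=onplane(c,np.c_[u,v],z)[:,:2]
    r=cv2.minAreaRect((Q*1000).astype(np.float32)); print(name,m.sum(),"mean",Q.mean(0).round(4),"rect",np.round(r[0],1),np.round(r[1],1),round(r[2],1)); return Q
def win(u0,u1,v0,v1):
    w=np.zeros((400,640),bool); w[v0:v1,u0:u1]=1; return w
for (n,s) in (("lidZ",(230,215)),("tray",(380,235)),("carton",(390,272)),("droppa",(200,188)),("droppb",(293,205)),("flask",(312,150))):
    print(n,P[s[1],s[0]].round(3))
box(win(190,250,180,235)&(np.abs(Z-0.085)<0.008),"lid",0.085)
box(win(205,228,198,218)&(im.max(2)<60),"knob",0.132)
box(win(365,390,197,210)&(im.max(2)<60),"grip",0.077)
t=win(350,405,195,257)&(Z>0.012); box(t,"tray>12mm",0.027)
br=win(350,405,195,257)&(im.min(2)>150); box(br,"trayBright",0.02)
box(win(360,420,255,295)&(Z>0.05),"carton",0.06)
box(win(190,210,178,197)&(Z>0.03)&(hsv[:,:,1]>60),"dropA",0.07)
box(win(285,302,195,215)&(Z>0.04),"dropB",0.071)
box(win(290,325,130,162)&(Z>0.05),"flask",0.12)
b=win(364,397,215,252)&(Z>0.045); 
n,l,st,ce=cv2.connectedComponentsWithStats(b.astype(np.uint8)); print(st[1:,4],onplane(c,ce[1:],0.054).round(3) if n>1 else 0)
up=cv2.resize(im[170:300,180:420],None,fx=3.3,fy=3.3,interpolation=cv2.INTER_CUBIC); cv2.imwrite("pics/crop1.png",up[:,:,::-1])
E
```

```text
lidZ [0.503 0.224 0.08 ]
tray [ 0.436 -0.253  0.003]
carton [ 0.321 -0.273  0.065]
droppa [0.591 0.326 0.056]
droppb [0.533 0.029 0.065]
flask [ 0.693 -0.033  0.133]
lid 1339 mean [0.5252 0.2568] rect [541.4 268.8] [157.9 117.7] 34.7
knob 39 mean [0.5256 0.254 ] rect [525.1 252.6] [21.1 17.9] 89.5
grip 24 mean [ 0.5386 -0.2299] rect [ 539.1 -231.2] [ 7.5 54.6] 13.5
tray>12mm 448 mean [ 0.4711 -0.2509] rect [ 465.2 -248.7] [161.   98.6] 9.3
trayBright 1459 mean [ 0.4604 -0.251 ] rect [ 463.8 -250.7] [164.1 102.2] 9.5
carton 683 mean [ 0.3182 -0.2732] rect [ 318.  -274.5] [ 61.8 112.5] 11.4
dropA 43 mean [0.5844 0.3188] rect [584.4 319.7] [21.1 26.9] 67.1
dropB 42 mean [0.5333 0.0296] rect [533.8  29.6] [18.8 22.7] 71.3
flask 386 mean [ 0.7075 -0.0284] rect [706.3 -29.1] [64.8 69.8] 62.6
[23 25 22 24] [[ 0.46  -0.267  0.054]
 [ 0.453 -0.234  0.054]
 [ 0.425 -0.28   0.054]
 [ 0.412 -0.234  0.054]]
```

View pics/crop1.png

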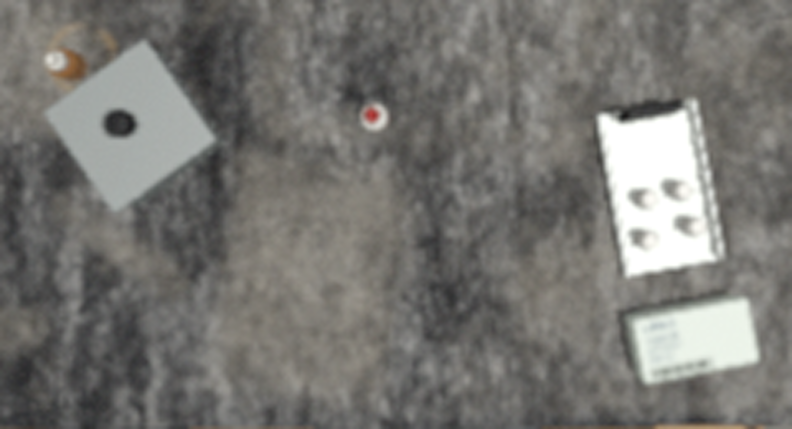

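jog_arm --gripper '[1,1,1,1,1,1,1,1]' --pt "36.5 -29.7 0" --pt "36.5 -29.7 0" --pt "36.5 -29.7 0" --pt "36.5 -29.7 0" --pt "36.5 -29.7 0" --pt "36.5 -29.7 0" --pt "36.5 -29.7 0" --pt "36.5 -29.7 0" --twist '[0,0,0,0,0,0,0,0]' --squeeze 50

```text
clock: 1.15
tcp_pos: [0.5287, 0.2524, 0.2048]
orientation: [-0.0, 0.143, 0.99, -0.0]
wrist_force: [0.8, -0.8, 0.4]
finger_gap: 0.0855
grip_force: 0.0
```

```bash
python3 - <<'E'
from h import *
s=env.get_state(); print({k:np.round(s[k],3) for k in("clock","joint_pos","tcp_pos","orientation")})
# plate grip & knob in scene cam, black masks
c=cam("scene"); P=cloud(c); im=c["image"]
for n,(u0,u1,v0,v1),z in (("grip",(325,345,165,197),.077),("knob",(308,328,250,272),.134)):
    w=np.zeros((400,640),bool); w[v0:v1,u0:u1]=1; m=w&(im.max(2)<70)
    v,u=np.nonzero(m); Q=P[m]; top=Q[Q[:,2]>np.nanmax(Q[:,2])-.012]
    print(n,m.sum(),u.min(),u.max(),v.min(),v.max(),np.nanmedian(Q,0).round(3),"min",np.nanmin(Q,0).round(3),"max",np.nanmax(Q,0).round(3))
c=cam("top"); 
print(onplane(c,[[377,203]],.077), onplane(c,[[180+647/3.3,170+105/3.3]],.027))
# tray corners in px -> at 27 mm: back left, back right ; lip corners at z=3mm
print(onplane(c,[[180+597/3.3,170+113/3.3],[180+698/3.3,170+98/3.3],[180+626/3.3,170+277/3.3],[180+723/3.3,170+258/3.3]],.027).round(3))
E
```

```text
{'clock': np.float64(1.15), 'joint_pos': array([ 0.309,  0.335,  0.075,  1.311, -0.   ,  0.596]), 'tcp_pos': array([0.529, 0.252, 0.205]), 'orientation': array([-0.   ,  0.143,  0.99 , -0.   ])}
grip 207 325 334 168 196 [0.504 0.196 0.31 ] min [ 0.494 -0.387 -0.003] max [0.575 0.276 0.406]
knob 123 313 321 253 269 [0.528 0.267 0.128] min [0.518 0.25  0.087] max [0.54  0.276 0.138]
[[ 0.53652173 -0.23333312  0.077     ]] [[ 0.54365209 -0.23832699  0.027     ]]
[[ 0.536 -0.189  0.027]
 [ 0.55  -0.289  0.027]
 [ 0.376 -0.215  0.027]
 [ 0.393 -0.31   0.027]]
```

jog_arm --gripper '[1,1,1,0,0,0,0,0]' --pt "0 0 -5" --pt "0 0 -9" --pt "0 0 -10" --pt "0 0 -10" --pt "0 0 -10" --pt "0 0 -10" --pt "0 0 -10" --pt "0 0 -10" --twist '[0,0,0,0,0,0,0,0]' --squeeze 50

```text
clock: 2.25
tcp_pos: [0.5284, 0.2551, 0.1082]
orientation: [0.002, 0.142, 0.99, 0.001]
wrist_force: [0.0, -1.5, 7.7]
finger_gap: -0.0002
grip_force: 4.0
```

```bash
python3 - <<'E'
from h import *
s=env.get_state(); print({k:np.round(s[k],4) for k in("clock","tcp_pos","wrist_force","ft_torque","finger_gap","grip_force")})
a=cam("scene")["image"]; b=cam("top")["image"]
A=cv2.resize(a[200:330,240:400],(800,650))[:,:]; B=cv2.resize(b[160:260,170:290],(600,500))
A=cv2.resize(A,(400,325)); B=cv2.resize(B,(390,325)); cv2.imwrite("pics/p2.png",np.hstack([A,B])[:,:,::-1])
E
```

```text
{'clock': np.float64(2.25), 'tcp_pos': array([0.5284, 0.2551, 0.1082]), 'wrist_force': array([ 0.0118, -1.4787,  7.6952]), 'ft_torque': array([-0.2349,  0.1089,  0.0035]), 'finger_gap': np.float64(-0.0002), 'grip_force': np.float64(4.0254)}
```

View pics/p2.png

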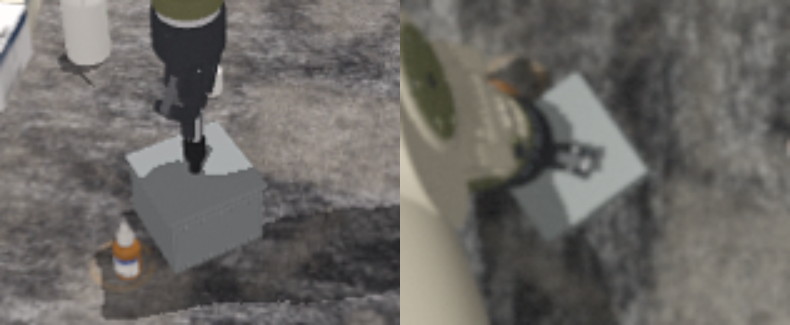

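```bash
python3 - <<'E'
from h import *
for n in("scene","top"):
    c=cam(n);P=cloud(c);im=c["image"]
    T=np.linalg.inv(np.array(c["cam_to_world"]))
    def proj(p):
        q=T[:3,:3]@np.array(p)+T[:3,3]; q=np.array([q[0],-q[1],-q[2]]); return cv2.projectPoints(q.reshape(1,1,3),np.zeros(3),np.zeros(3),c["K"],c["D"])[0].ravel().round(1)
    print(n,"tcp",proj([.5284,.2551,.1082]),"tcp+.1",proj([.5284,.2551,.208]),"knobtop",proj([.527,.255,.134]),"stem base",proj([.527,.255,.085]))
    u0,v0=proj([.5284,.2551,.12]).astype(int)
    big=cv2.resize(im[v0-25:v0+20,u0-20:u0+25],(400,400),interpolation=cv2.INTER_NEAREST); cv2.imwrite(f"pics/z_{n}.png",big[:,:,::-1])
    for v in range(v0-14,v0+14,2): print(v,[f"{P[v,u,2]*1000:.0f}{'b' if im[v,u].max()<70 else ''}" for u in range(u0-8,u0+14,2)])
a=cv2.imread("pics/z_scene.png");b=cv2.imread("pics/z_top.png");cv2.imwrite("pics/z.png",np.hstack([a,b]))
E
```

```text
scene tcp [317.8 261.1] tcp+.1 [316.6 233.8] knobtop [318.  254.4] stem base [318.6 267. ]
244 ['229b', '225b', '210b', '191b', '188b', '182b', '-1', '2', '1', '4', '-1']
246 ['224b', '214b', '205b', '199b', '181b', '178', '0', '2', '3', '-0', '0']
248 ['0', '197b', '200b', '191b', '170b', '165', '2', '1', '-0', '3', '1']
250 ['4', '1', '163b', '164b', '161b', '157', '85', '86', '84', '86', '1']
252 ['-2', '0', '156b', '156b', '153b', '156', '143', '86', '86', '90', '87']
254 ['2', '89', '144b', '148b', '146b', '146', '135b', '87', '87', '84', '85']
256 ['89', '86', '134b', '135b', '135', '136', '137b', '86', '87', '86', '87']
258 ['87', '87', '133b', '134b', '134b', '133b', '129b', '84', '87', '88', '88']
260 ['90', '89', '123', '127b', '128b', '126b', '122b', '86', '87', '88', '84']
262 ['85', '89', '115', '121b', '120b', '118b', '115b', '86', '84', '88', '86']
264 ['84', '85', '85', '113b', '116b', '112b', '86', '85', '85', '88', '84']
266 ['86', '85', '88', '95', '100b', '95b', '88', '86', '87', '86', '85']
268 ['85', '84', '86', '85', '91b', '92b', '87', '88', '85', '88', '89']

[... 583 characters left out ...]
'275b', '83', '85', '89', '84', '85', '83']
204 ['363', '335b', '304b', '292b', '270b', '251b', '195b', '85', '88', '87', '86']
206 ['375b', '326b', '306b', '286b', '271b', '254b', '251b', '208', '222', '227b', '226']
208 ['373b', '371b', '300b', '285b', '261b', '244', '242', '236', '236', '225', '230']
210 ['331b', '311b', '292b', '276b', '257b', '249b', '241', '236', '234', '230', '226']
212 ['310b', '310b', '282b', '86b', '86', '187', '209', '222', '226b', '232', '223']
214 ['306b', '291b', '85', '87', '86', '82', '88', '87', '230', '227', '84']
216 ['280b', '268', '82', '89', '86', '85', '86', '87', '82', '85', '85']
218 ['nan', '86', '87', '85', '84', '88', '88', '90', '88', '87', '84']
```

View pics/z.png

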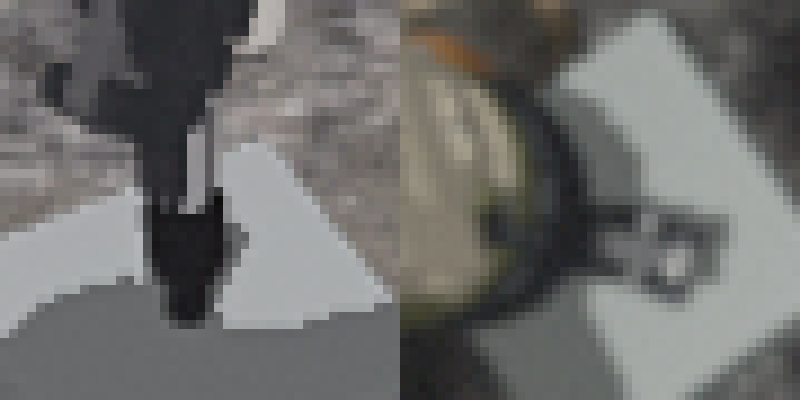

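```bash
python3 - <<'E'
from h import *
c=cam("scene");P=cloud(c);im=c["image"]
for v in range(236,270,2): print(v,[f"{P[v,u,0]*1000:.0f},{P[v,u,1]*1000:.0f},{P[v,u,2]*1000:.0f}/{im[v,u].max()}" for u in range(312,326,2)])
s=env.get_state(); print(s["joint_pos"].round(3),s["finger_gap"],s["grip_force"],s["wrist_force"].round(2))
E
```

```text
236 ['534,294,235/45', '530,288,230/47', '526,277,220/47', '521,278,222/51', '518,269,213/46', '514,256,203/55', '512,239,187/49']
238 ['536,281,216/45', '530,286,221/47', '527,275,211/47', '522,276,212/50', '518,269,207/48', '516,247,187/44', '540,50,7/160']
240 ['539,270,199/55', '533,272,201/50', '528,274,203/51', '522,274,204/51', '518,271,202/49', '516,250,183/58', '539,55,3/123']
242 ['534,298,219/78', '535,264,187/47', '528,273,196/47', '523,272,195/49', '520,257,182/52', '545,65,3/100', '538,64,2/113']
244 ['533,305,218/48', '529,296,210/47', '528,272,188/49', '523,272,189/46', '521,255,173/116', '544,73,1/125', '537,71,1/138']
246 ['533,304,210/47', '530,295,202/48', '526,285,193/45', '523,272,181/47', '521,256,166/86', '542,85,4/154', '536,82,2/154']
248 ['533,305,204/48', '530,292,192/47', '526,286,187/49', '525,262,164/148', '520,260,163/93', '541,90,0/134', '535,89,-1/136']
250 ['540,268,161/62', '535,268,162/49', '529,270,164/52', '525,265,160/145', '520,261,157/91', '526,188,86/174', '521,184,83/173']
252 ['541,269,155/85', '535,268,154/50', '529,272,159/45', '525,265,
[... 532 characters left out ...]
4', '520,268,126/31', '521,230,88/63', '515,229,88/120']
262 ['548,238,86/182', '537,268,116/36', '530,273,122/34', '526,269,119/33', '521,265,116/28', '520,236,87/88', '514,234,85/173']
264 ['547,247,87/166', '536,271,112/86', '531,273,115/34', '525,272,115/31', '521,266,109/37', '519,242,85/124', '514,241,85/174']
266 ['545,255,88/107', '540,253,85/110', '532,265,99/37', '527,263,98/32', '523,257,92/62', '518,252,87/174', '512,253,89/174']
268 ['544,261,86/106', '539,261,86/109', '533,263,89/48', '527,267,93/27', '522,259,86/88', '517,258,85/173', '512,257,85/175']
[ 3.130e-01  3.760e-01 -1.060e-01  1.084e+00 -1.000e-03  5.980e-01] 0.00014201182086201963 4.0398950711824 [-0.74 -0.64  7.56]
```

```bash
python3 - <<'E'
import numpy as np
for n,(v0,v1,u0,u1) in (("scene",(300,365,465,510)),("top",(325,370,50,120))):
    P=np.load(n+"0.npz")["P"][v0:v1,u0:u1].reshape(-1,3)
    r=np.hypot(P[:,0]-.1614,P[:,1]-.5514); Q=P[(r<.08)&(P[:,2]>.12)]
    z=np.sort(Q[:,2]); print(n,len(Q),z[:15].round(3)); q=Q[Q[:,2]<z[0]+.015]; print(q.round(3)[:20])
E
```

```text
scene 1200 [0.248 0.248 0.25  0.25  0.25  0.251 0.251 0.251 0.251 0.252 0.252 0.252
 0.253 0.253 0.254]
[[0.187 0.592 0.26 ]
 [0.187 0.595 0.261]
 [0.186 0.595 0.262]
 [0.187 0.596 0.26 ]
 [0.186 0.592 0.25 ]
 [0.186 0.596 0.256]
 [0.186 0.599 0.261]
 [0.187 0.595 0.252]
 [0.186 0.597 0.255]
 [0.187 0.596 0.25 ]
 [0.185 0.596 0.25 ]
 [0.185 0.603 0.261]
 [0.183 0.603 0.261]
 [0.186 0.596 0.248]
 [0.186 0.599 0.251]
 [0.186 0.603 0.258]
 [0.185 0.604 0.259]
 [0.182 0.603 0.258]
 [0.181 0.604 0.259]
 [0.178 0.602 0.256]]
top 1648 [0.244 0.244 0.246 0.246 0.246 0.247 0.248 0.249 0.249 0.25  0.25  0.251
 0.253 0.253 0.253]
[[0.184 0.595 0.25 ]
 [0.184 0.593 0.248]
 [0.184 0.595 0.257]
 [0.183 0.594 0.255]
 [0.184 0.59  0.257]
 [0.184 0.587 0.258]
 [0.183 0.586 0.254]
 [0.181 0.587 0.249]
 [0.18  0.589 0.254]
 [0.18  0.587 0.253]
 [0.178 0.589 0.244]
 [0.179 0.589 0.259]
 [0.177 0.59  0.253]
 [0.176 0.589 0.25 ]
 [0.175 0.589 0.244]
 [0.175 0.591 0.256]
 [0.174 0.59  0.253]
 [0.173 0.591 0.246]
 [0.173 0.593 0.256]
 [0.172 0.592 0.254]]
```

The pictures show the closed fingertips resting on top of the knob. The real fingertip sits about 28 mm behind the reported TCP, which both cameras confirm from the start images. I'll correct for that from here on.

jog_arm --gripper '[1,1,1,1,1,1,1,1]' --pt "0 0 2" --pt "0 0 2" --pt "0 0 2" --pt "0 0 2" --pt "0 0 1" --pt "0 0 -1" --pt "0 0 -2.8" --pt "0 0 -2.8" --twist '[0,0,0,0,0,0,0,0]' --squeeze 50

```text
clock: 3.5
tcp_pos: [0.5247, 0.2542, 0.075]
orientation: [-0.002, 0.142, 0.99, -0.001]
wrist_force: [0.3, -0.5, -0.2]
finger_gap: 0.0853
grip_force: 0.0
```

jog_arm --gripper '[0,0,0,0,0,0,0,0]' --pt "0 0 0" --pt "0 0 0" --pt "0 0 0" --pt "0 0 0" --pt "0 0 0" --pt "0 0 0.5" --pt "0 0 2" --pt "0 0 4" --twist '[0,0,0,0,0,0,0,0]' --squeeze 50

```text
clock: 4.5
tcp_pos: [0.526, 0.2546, 0.1178]
orientation: [-0.001, 0.142, 0.99, -0.0]
wrist_force: [-0.2, -0.4, -1.4]
finger_gap: 0.0251
grip_force: 49.1
```

jog_arm --gripper '[0,0,0,0,0,0,0,0]' --pt "-2 3 3" --pt "-5 8 3" --pt "-8 13 3" --pt "-10.5 16.5 2" --pt "-10.5 16.5 -2" --pt "-10.5 16.5 -6" --pt "-10.5 16.5 -9.5" --pt "-10.5 16.5 -10.5" --twist '[0,0,0,0,0,0,0,0]' --squeeze 50

```text
clock: 5.5
tcp_pos: [0.42, 0.4187, 0.0106]
orientation: [-0.002, 0.142, 0.99, -0.002]
wrist_force: [-1.2, -1.0, -0.6]
finger_gap: 0.0246
grip_force: 49.4
```

```bash
python3 - <<'E'
from h import *
s=env.get_state(); print(s["tcp_pos"],s["wrist_force"],s["finger_gap"],s["qvel"].round(2))
c=cam("scene");P=cloud(c);im=c["image"]; cv2.imwrite("pics/lid1.png",im[120:400,180:520][:,:,::-1])
E
```

```text
[0.41996536 0.41871791 0.01061902] [-1.23253425 -1.04272219 -0.64370123] 0.0246077822728189 [-0.    0.05 -0.05 -0.15  0.    0.  ]
```

View pics/lid1.png

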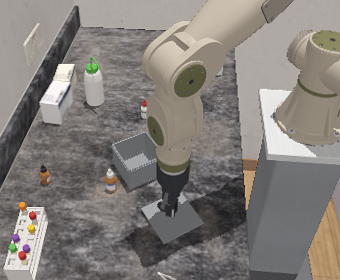

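The picture shows the tub open at (130,155), and the lid level in the gripper over clear bench at (172,215). Next I lower it, release and back off.

jog_arm --gripper '[0,0,0,1,1,1,1,1]' --pt "0 0 -0.7" --pt "0 0 -1.1" --pt "0 0 -1.1" --pt "0 0 -1.1" --pt "0 0 -1.1" --pt "0 0 -1.1" --pt "0 0 3" --pt "0 0 9" --twist '[0,0,0,0,0,0,0,0]' --squeeze 50

```text
clock: 6.55
tcp_pos: [0.4201, 0.4187, 0.1015]
orientation: [-0.002, 0.142, 0.99, -0.002]
wrist_force: [1.0, 0.7, 0.9]
finger_gap: 0.0852
grip_force: 0.0
```

```bash
python3 - <<'E'
from h import *
s=env.get_state(); print(s["tcp_pos"],s["joint_pos"].round(2))
c=cam("top");P=cloud(c);Z=P[:,:,2];im=c["image"]
# tub rim
m=np.zeros((400,640),bool); m[175:245,185:260]=1; m&=(np.abs(Z-.08)<.006)
v,u=np.nonzero(m);Q=onplane(c,np.c_[u,v],.08)[:,:2]*1000
# drop dropper points by keeping biggest component
n,l,st,ce=cv2.connectedComponentsWithStats(m.astype(np.uint8)); k=1+st[1:,4].argmax(); q=Q[l[m]==k]
print("tub",len(q),cv2.minAreaRect(q.astype(np.float32)))
m=np.zeros((400,640),bool); m[205:290,120:235]=1; m&=(np.abs(Z-.009)<.006)&(np.ptp(im.astype(int),axis=2)<25)
n,l,st,ce=cv2.connectedComponentsWithStats(m.astype(np.uint8)); k=1+st[1:,4].argmax(); v,u=np.nonzero(l==k)
print("lid",len(u),cv2.minAreaRect((onplane(c,np.c_[u,v],.009)[:,:2]*1000).astype(np.float32)),Z[l==k].mean())
# tray grip again (edges of dark plate), gripper away now
w=np.zeros((400,640),bool); w[195:212,362:392]=1; m=w&(Z>.06); v,u=np.nonzero(m); print("grip top Z",len(u),P[m].mean(0),P[m].min(0),P[m].max(0))
E
```

```text
[0.42009423 0.41868031 0.10147083] [ 0.65  0.4  -0.09  1.09  0.    0.93]
tub 253 ((525.0574340820312, 257.2452392578125), (114.07725524902344, 114.11831665039062), 35.136844635009766)
lid 1022 ((423.09368896484375, 424.1455078125), (143.989990234375, 162.60850524902344), 35.97016525268555) 0.009294873432374859
grip top Z 74 [ 0.53628027 -0.23639527  0.07709924] [ 0.52727077 -0.26441693  0.06338708] [ 0.5460975  -0.20926063  0.0841033 ]
```

jog_arm --gripper '[1,1,1,1,1,1,1,1]' --pt "1 -4 3" --pt "2 -10 3" --pt "3 -16 3" --pt "4 -22 3" --pt "5 -28 3" --pt "6 -34 3" --pt "7 -40 3" --pt "8 -45 3" --twist '[4,8,12,16,20,24,25.7,25.7]' --squeeze 120

```text
clock: 7.6
tcp_pos: [0.5018, -0.0324, 0.1326]
orientation: [0.0, -0.081, 0.997, -0.0]
wrist_force: [0.2, -0.7, -0.2]
finger_gap: 0.0852
grip_force: 0.0
```

jog_arm --gripper '[1,1,1,1,1,1,1,1]' --pt "1 -6 0" --pt "2 -12 0" --pt "3 -18 0" --pt "3.6 -20.5 0" --pt "3.6 -20.5 0" --pt "3.6 -20.5 0" --pt "3.6 -20.5 0" --pt "3.6 -20.5 0" --twist '[0,0,0,0,0,0,0,0]'

```text
clock: 8.6
tcp_pos: [0.5376, -0.234, 0.1327]
orientation: [0.0, -0.083, 0.997, 0.0]
wrist_force: [0.2, -0.6, 0.3]
finger_gap: 0.0853
grip_force: 0.0
```

```bash
python3 - <<'E'
from h import *
s=env.get_state(); print(s["tcp_pos"],s["orientation"],s["joint_pos"].round(2))
q=s["orientation"]; from scipy.spatial.transform import Rotation as R
print(R.from_quat(np.roll(q,-1)).as_matrix().round(3))
E
```

```text
[ 0.53763387 -0.23397102  0.13268408] [ 8.54048807e-05 -8.25815573e-02  9.96584306e-01  2.85618810e-05] [-0.55  0.36 -0.06  1.15  0.   -0.71]
[[-0.986 -0.165  0.   ]
 [-0.165  0.986  0.   ]
 [-0.     0.    -1.   ]]
```

jog_arm --gripper '[1,1,1,1,0,0,0,0]' --pt "-0.1 -0.2 -5" --pt "-0.1 -0.2 -10" --pt "-0.1 -0.2 -12.5" --pt "-0.1 -0.2 -12.5" --pt "-0.1 -0.2 -12.5" --pt "-0.1 -0.2 -12.5" --pt "-0.1 -0.2 -12.5" --pt "-0.1 -0.2 -12.5" --twist '[0,0,0,0,0,0,0,0]' --squeeze 120

```text
clock: 9.6
tcp_pos: [0.5385, -0.238, 0.0099]
orientation: [0.002, -0.082, 0.997, -0.001]
wrist_force: [1.4, 0.2, 6.8]
finger_gap: 0.0543
grip_force: 126.8
```

```bash
python3 - <<'E'
from h import *
c=cam("scene");P=cloud(c);im=c["image"]
s=env.get_state(); print(s["wrist_force"].round(1))
np.savez("g.npz",P=P,im=im)
for v in range(150,200,4): print(v,[f"{P[v,u,0]*1000:.0f},{P[v,u,1]*1000:.0f},{P[v,u,2]*1000:.0f}/{im[v,u].max()}" for u in range(324,345,3)])
cv2.imwrite("pics/g.png",cv2.resize(im[130:210,300:420],(780,520),interpolation=cv2.INTER_NEAREST)[:,:,::-1])
E
```

```text
[0.8 0.3 7. ]
150 ['570,-214,183/46', '558,-202,191/53', '547,-204,190/51', '537,-203,191/51', '526,-204,191/51', '517,-213,186/51', '507,-222,182/47']
154 ['609,-489,1/99', '559,-206,172/50', '547,-198,177/52', '536,-199,177/51', '527,-208,172/52', '516,-210,172/50', '532,-499,-1/103']
158 ['605,-454,2/142', '592,-457,2/148', '550,-225,144/48', '536,-196,163/50', '527,-207,156/52', '542,-466,-1/133', '529,-464,1/134']
162 ['602,-430,-3/130', '589,-432,-3/127', '551,-227,126/48', '536,-192,149/88', '526,-197,147/50', '538,-427,3/116', '526,-434,-1/132']
166 ['597,-395,0/117', '584,-390,4/116', '555,-255,91/49', '534,-172,145/89', '524,-177,142/54', '535,-398,2/154', '524,-406,-2/142']
170 ['593,-363,1/130', '581,-366,0/119', '548,-204,107/56', '534,-174,127/84', '523,-169,131/53', '532,-369,1/144', '520,-368,3/144']
174 ['590,-336,-0/140', '578,-339,-1/135', '556,-263,50/78', '535,-178,108/49', '524,-175,110/48', '530,-341,0/137', '518,-345,-2/127']
178 ['586,-309,-1/133', '574,-309,-0/120', '563,-313,-2/122', '535,-178,90/48', '524,-179,90/80', '523,-279,23/175', '513,-287,18/173']
182 ['582,-279,1/129', '570,-275,4/70', '559,-279,2/61', '537,-199,59/46', '527,-201,58/140', '524,-283,1/246', '512,-282,3/247']
186 ['579,-254,-1/128', '568,-255,-1/91', '555,-252,2/76', '539,-209,33/23', '532,-247,7/251', '521,-253,4/244', '509,-248,8/243']
190 ['576,-229,-2/81', '564,-229,-1/90', '552,-225,2/88', '539,-206,17/122', '526,-192,28/160', '515,-194,28/184', '504,-194,28/255']
194 ['572,-202,-1/68', '561,-201,1/75', '549,-197,5/68', '537,-192,9/175', '526,-189,12/173', '515,-192,11/172', '504,-194,10/171']
198 ['569,-174,2/76', '558,-174,2/69', '547,-177,1/67', '536,-183,-3/70', '525,-181,-0/83', '514,-185,-2/97', '503,-181,1/103']
```

View pics/g.png

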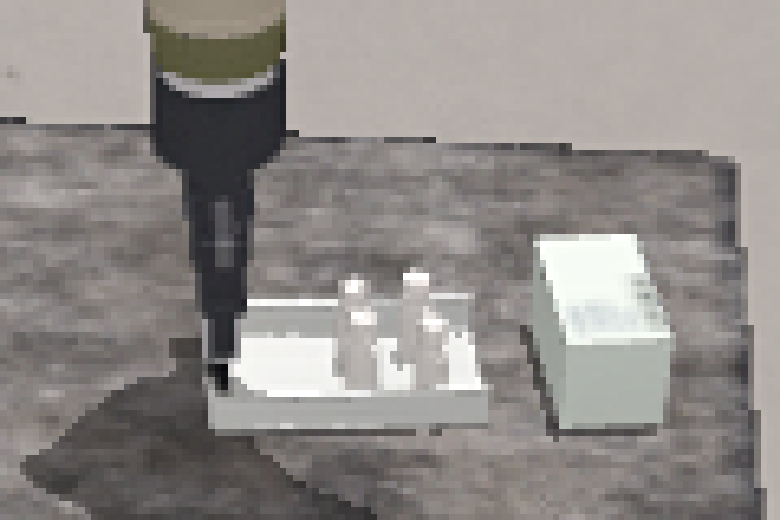

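The picture shows the fingers on both edges of the grip plate at about (222,350), all four bottles upright, and the carton in front. I'll lift gently and check that the tray stays level.

jog_arm --gripper '[0,0,0,0,0,0,0,0]' --pt "0 0 0.3" --pt "0 0 0.8" --pt "0 0 1.5" --pt "0 0 2.2" --pt "0 0 2.7" --pt "0 0 3" --pt "0 0 3" --pt "0 0 3" --twist '[0,0,0,0,0,0,0,0]' --squeeze 120

```text
clock: 10.65
tcp_pos: [0.5364, -0.237, 0.0372]
orientation: [-0.0, -0.082, 0.997, 0.0]
wrist_force: [0.3, 0.1, -2.7]
finger_gap: 0.0544
grip_force: 126.5
```

```bash
cat >> h.py <<'E'
def traytilt(c,P,tcp,yaw):
    """side profile of tray: rotate about grip; fit bright bead line on +y side"""
    d=np.array([np.cos(yaw),np.sin(yaw)]); n=np.array([-d[1],d[0]])
    Q=P.reshape(-1,3); I=c["image"].reshape(-1,3); r=Q[:,:2]-tcp[:2]; a=r@d; b=r@n
    m=(a>-.19)&(a<.03)&(abs(b)<.06)&(Q[:,2]>.015)&(I.min(1)>110); return a[m],b[m],Q[m,2]
E
python3 - <<'E'
from h import *
s=env.get_state(); print(s["wrist_force"].round(1))
for n in("scene",):
    c=cam(n);P=cloud(c)
    a,b,z=traytilt(c,P,s["tcp_pos"],np.radians(9.4))
    for lo in np.arange(-.18,.02,.02):
        k=(a>lo)&(a<lo+.02)
        if k.sum()>3: print(round(lo,2),k.sum(),"b-edge z",z[k&(b>.04)].round(3)[:8],"floor(|b|<.03) lo",np.percentile(z[k&(b<.03)],[5,50,95]).round(3) if (k&(b<.03)).any() else "")
E
```

```text
[ 0.3  0.1 -2.7]
-0.16 45 b-edge z [0.057 0.053 0.053 0.05  0.045 0.05  0.041 0.041] floor(|b|<.03) lo [0.028 0.032 0.05 ]
-0.14 83 b-edge z [0.057 0.051 0.054 0.052 0.049 0.051 0.053 0.053] floor(|b|<.03) lo [0.03  0.045 0.08 ]
-0.12 149 b-edge z [0.053 0.052 0.051 0.056 0.049 0.049 0.049 0.05 ] floor(|b|<.03) lo [0.03  0.057 0.085]
-0.1 88 b-edge z [0.055 0.053 0.054 0.053 0.054 0.047 0.05  0.047] floor(|b|<.03) lo [0.029 0.049 0.084]
-0.08 135 b-edge z [0.055 0.056 0.056 0.053 0.056 0.052 0.05  0.049] floor(|b|<.03) lo [0.029 0.053 0.087]
-0.06 169 b-edge z [0.503 0.502 0.502 0.499 0.495 0.059 0.054 0.054] floor(|b|<.03) lo [0.029 0.053 0.433]
-0.04 302 b-edge z [0.587 0.583 0.586 0.581 0.575 0.578 0.58  0.573] floor(|b|<.03) lo [0.03  0.31  0.468]
-0.02 416 b-edge z [0.571 0.57  0.569 0.571 0.567 0.569 0.572 0.57 ] floor(|b|<.03) lo [0.029 0.239 0.564]
-0.0 519 b-edge z [0.569 0.569 0.568 0.57  0.569 0.569 0.57  0.563] floor(|b|<.03) lo [0.15  0.327 0.45 ]
```

jog_arm --gripper '[0,0,0,0,0,0,0,0]' --pt "0 0 0.8" --pt "0 0 2.4" --pt "0 0 5" --pt "0 0 8" --pt "0 0 11.2" --pt "0 0 14" --pt "0 0 16" --pt "0 0 17" --twist '[0,0,0,0,0,0,0,0]' --squeeze 120

```text
clock: 11.7
tcp_pos: [0.5373, -0.2375, 0.21]
orientation: [0.001, -0.082, 0.997, -0.001]
wrist_force: [-0.2, 0.4, -3.1]
finger_gap: 0.0546
grip_force: 126.7
```

jog_arm --gripper '[0,0,0,0,0,0,0,0]' --pt "0.1 0.5 0" --pt "0.2 1.5 0" --pt "0.4 3 0" --pt "0.6 5 0" --pt "0.9 7.2 0" --pt "1.2 9.6 0" --pt "1.5 12.2 0" --pt "1.8 14.8 0" --twist '[-0.5,-1.5,-3,-5,-8,-11,-14.5,-18]'

```text
clock: 12.7
tcp_pos: [0.5538, -0.0874, 0.2062]
orientation: [-0.001, 0.076, 0.997, 0.0]
wrist_force: [0.6, -0.1, -3.2]
finger_gap: 0.0542
grip_force: 126.7
```

jog_arm --gripper '[0,0,0,0,0,0,0,0]' --pt "0.3 2.6 0" --pt "0.6 5.2 0" --pt "0.9 7.8 0" --pt "1.2 10.4 0" --pt "1.5 13 0" --pt "1.8 15.5 0" --pt "2.1 17.8 0" --pt "2.4 19.8 0" --twist '[-4,-8,-12,-16,-20,-24,-28,-31.5]'

```text
clock: 13.7
tcp_pos: [0.5775, 0.1104, 0.2061]
orientation: [-0.001, 0.344, 0.939, -0.001]
wrist_force: [-0.7, -0.4, -2.7]
finger_gap: 0.0544
grip_force: 126.7
```

jog_arm --gripper '[0,0,0,0,0,0,0,0]' --pt "0.3 1.7 0" --pt "0.5 3.1 0" --pt "0.7 4.2 0" --pt "0.8 5 0" --pt "0.9 5.5 0" --pt "1 5.7 0" --pt "1 5.7 0" --pt "1 5.7 0" --twist '[-3.5,-7,-10,-12.5,-14.2,-14.9,-14.9,-14.9]'

```text
clock: 14.7
tcp_pos: [0.5883, 0.1658, 0.2072]
orientation: [-0.0, 0.462, 0.887, -0.0]
wrist_force: [1.1, 0.2, -3.1]
finger_gap: 0.0545
grip_force: 126.7
```

```bash
python3 - <<'E'
from h import *
s=env.get_state(); print(s["tcp_pos"],s["orientation"].round(4),s["joint_pos"].round(2))
a=cam("scene")["image"]; b=cam("top")["image"]
A=cv2.resize(a[150:330,230:430],(400,360));B=cv2.resize(b[130:290,150:328],(400,360)); cv2.imwrite("pics/tub.png",np.hstack([A,B])[:,:,::-1])
E
```

```text
[0.58833566 0.16576839 0.20715048] [-2.000e-04  4.618e-01  8.870e-01 -2.000e-04] [ 0.14  0.39  0.15  1.34 -0.    1.1 ]
```

View pics/tub.png

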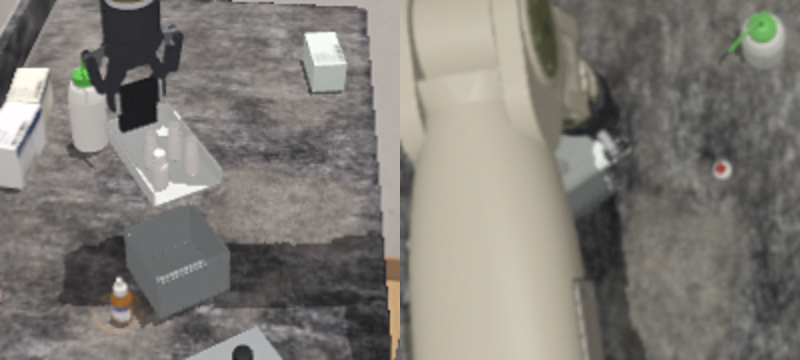

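The picture shows the tray level above the tub, square to it, with all four bottles upright at around (170,165) left of centre. I'll slacken the grip stepwise so the tray pivots lip-down between the pads.

jog_arm --gripper '[0,0,0,0,0,0,0,0]' --pt "0 0 0" --pt "0 0 0" --pt "0 0 0" --pt "0 0 0" --pt "0 0 0" --pt "0 0 0" --pt "0 0 0" --pt "0 0 0" --twist '[0,0,0,0,0,0,0,0]' --squeeze 35

```text
clock: 15.8
tcp_pos: [0.5886, 0.1659, 0.2074]
orientation: [0.0, 0.462, 0.887, 0.0]
wrist_force: [0.1, -0.6, -3.4]
finger_gap: 0.0545
grip_force: 126.7
```

```bash
cat >> h.py <<'E'
def tilt(yaw=-55.):
    s=env.get_state(); c=cam("scene"); P=cloud(c); yw=np.radians(yaw)
    a,b,z=traytilt(c,P,s["tcp_pos"],yw); rel=z-s["tcp_pos"][2]
    k=(rel<.05)&(z>.09); a,b,rel=a[k],b[k],rel[k]
    print("tcp",s["tcp_pos"].round(4),"F",s["wrist_force"].round(2),"grip",round(float(s["grip_force"]),1))
    for lo in np.arange(-.2,.03,.02):
        q=(a>lo)&(a<lo+.02)
        if q.sum()>2: print(round(lo,2),q.sum(),"zrel pct5/50/95",np.percentile(rel[q],[5,50,95]).round(3))
    return c
E
python3 - <<'E'
from h import *
tilt()
E
```

```text
tcp [0.5886 0.1659 0.2074] F [ 0.11 -0.62 -3.35] grip 126.7
-0.16 184 zrel pct5/50/95 [-0.008 -0.005  0.016]
-0.14 428 zrel pct5/50/95 [-0.007  0.006  0.045]
-0.12 193 zrel pct5/50/95 [-0.007  0.003  0.047]
-0.1 287 zrel pct5/50/95 [-0.006  0.017  0.046]
-0.08 109 zrel pct5/50/95 [-0.007  0.01   0.048]
-0.06 108 zrel pct5/50/95 [-0.008 -0.004  0.018]
-0.04 117 zrel pct5/50/95 [-0.007 -0.005  0.017]
-0.02 177 zrel pct5/50/95 [-0.007 -0.005  0.037]
-0.0 82 zrel pct5/50/95 [-0.005  0.006  0.017]
```

jog_arm --gripper '[0.5,0.55,0.6,0.6,0.62,0.62,0.63,0.63]' --pt "0 0 0" --pt "0 0 0" --pt "0 0 0" --pt "0 0 0" --pt "0 0 0" --pt "0 0 0" --pt "0 0 0" --pt "0 0 0" --twist '[0,0,0,0,0,0,0,0]' --squeeze 35

```text
clock: 16.85
tcp_pos: [0.5886, 0.1659, 0.2074]
orientation: [0.0, 0.462, 0.887, 0.0]
wrist_force: [-0.0, 0.6, -2.5]
finger_gap: 0.0545
grip_force: 126.7
```

jog_arm --gripper '[0.635,0.636,0.637,0.638,0.639,0.64,0.641,0.642]' --pt "0 0 0" --pt "0 0 0" --pt "0 0 0" --pt "0 0 0" --pt "0 0 0" --pt "0 0 0" --pt "0 0 0" --pt "0 0 0" --twist '[0,0,0,0,0,0,0,0]' --squeeze 35

```text
clock: 17.85
tcp_pos: [0.5886, 0.1659, 0.2074]
orientation: [0.0, 0.462, 0.887, 0.0]
wrist_force: [0.5, 0.2, -3.1]
finger_gap: 0.0548
grip_force: 75.3
```

jog_arm --gripper '[0.6425,0.643,0.6432,0.6434,0.6436,0.6438,0.644,0.644]' --pt "0 0 0" --pt "0 0 0" --pt "0 0 0" --pt "0 0 0" --pt "0 0 0" --pt "0 0 0" --pt "0 0 0" --pt "0 0 0" --twist '[0,0,0,0,0,0,0,0]' --squeeze 35

```text
clock: 18.85
tcp_pos: [0.5886, 0.1659, 0.2074]
orientation: [0.0, 0.462, 0.887, 0.0]
wrist_force: [-0.3, 0.2, -3.3]
finger_gap: 0.0552
grip_force: 64.3
```

```bash
python3 - <<'E'
from h import *
tilt()
E
```

```text
tcp [0.5886 0.1659 0.2074] F [-0.27  0.19 -3.28] grip 64.3
-0.16 189 zrel pct5/50/95 [-0.008 -0.005  0.016]
-0.14 433 zrel pct5/50/95 [-0.007  0.007  0.045]
-0.12 183 zrel pct5/50/95 [-0.007  0.002  0.048]
-0.1 296 zrel pct5/50/95 [-0.006  0.017  0.047]
-0.08 104 zrel pct5/50/95 [-0.007  0.014  0.048]
-0.06 112 zrel pct5/50/95 [-0.007 -0.004  0.018]
-0.04 115 zrel pct5/50/95 [-0.008 -0.004  0.018]
-0.02 170 zrel pct5/50/95 [-0.007 -0.004  0.038]
-0.0 86 zrel pct5/50/95 [-0.007  0.006  0.017]
```

jog_arm --gripper '[0.645,0.646,0.647,0.648,0.6485,0.649,0.6495,0.65]' --pt "0 0 0" --pt "0 0 0" --pt "0 0 0" --pt "0 0 0" --pt "0 0 0" --pt "0 0 0" --pt "0 0 0" --pt "0 0 0" --twist '[0,0,0,0,0,0,0,0]' --squeeze 35

```text
clock: 19.9
tcp_pos: [0.5886, 0.1659, 0.2074]
orientation: [0.0, 0.462, 0.887, 0.0]
wrist_force: [0.4, 1.0, -2.6]
finger_gap: 0.0553
grip_force: 31.7
```

```bash
python3 - <<'E'
from h import *
tilt()
E
```

```text
tcp [0.5886 0.1659 0.2074] F [ 0.36  1.04 -2.56] grip 31.7
-0.16 189 zrel pct5/50/95 [-0.008 -0.005  0.017]
-0.14 425 zrel pct5/50/95 [-0.007  0.006  0.044]
-0.12 188 zrel pct5/50/95 [-0.007  0.005  0.048]
-0.1 298 zrel pct5/50/95 [-0.006  0.016  0.048]
-0.08 103 zrel pct5/50/95 [-0.007  0.011  0.048]
-0.06 109 zrel pct5/50/95 [-0.007 -0.004  0.018]
-0.04 122 zrel pct5/50/95 [-0.007 -0.005  0.019]
-0.02 169 zrel pct5/50/95 [-0.007 -0.004  0.042]
-0.0 82 zrel pct5/50/95 [-0.007  0.006  0.017]
```

jog_arm --gripper '[0.6505,0.651,0.6515,0.652,0.6523,0.6526,0.6528,0.653]' --pt "0 0 0" --pt "0 0 0" --pt "0 0 0" --pt "0 0 0" --pt "0 0 0" --pt "0 0 0" --pt "0 0 0" --pt "0 0 0" --twist '[0,0,0,0,0,0,0,0]' --squeeze 35

```text
clock: 20.95
tcp_pos: [0.5886, 0.1659, 0.2074]
orientation: [0.0, 0.462, 0.887, 0.0]
wrist_force: [0.6, -0.6, -3.2]
finger_gap: 0.0557
grip_force: 16.5
```

```bash
python3 - <<'E'
from h import *
tilt()
E
```

```text
tcp [0.5886 0.1659 0.2074] F [ 0.62 -0.61 -3.24] grip 16.5
-0.16 189 zrel pct5/50/95 [-0.008 -0.005  0.017]
-0.14 424 zrel pct5/50/95 [-0.007  0.006  0.046]
-0.12 190 zrel pct5/50/95 [-0.007  0.005  0.048]
-0.1 299 zrel pct5/50/95 [-0.006  0.017  0.048]
-0.08 101 zrel pct5/50/95 [-0.007  0.009  0.048]
-0.06 113 zrel pct5/50/95 [-0.006 -0.003  0.019]
-0.04 115 zrel pct5/50/95 [-0.007 -0.004  0.018]
-0.02 170 zrel pct5/50/95 [-0.007 -0.004  0.043]
-0.0 85 zrel pct5/50/95 [-0.006  0.007  0.017]
```

jog_arm --gripper '[0.6532,0.6534,0.6536,0.6538,0.654,0.6541,0.6542,0.6543]' --pt "0 0 0" --pt "0 0 0" --pt "0 0 0" --pt "0 0 0" --pt "0 0 0" --pt "0 0 0" --pt "0 0 0" --pt "0 0 0" --twist '[0,0,0,0,0,0,0,0]' --squeeze 35

```text
clock: 22.0
tcp_pos: [0.5885, 0.1659, 0.2074]
orientation: [-0.0, 0.462, 0.887, 0.0]
wrist_force: [-0.5, -0.8, -2.4]
finger_gap: 0.0561
grip_force: 7.3
```

```bash
python3 - <<'E'
from h import *
tilt()
E
```

```text
tcp [0.5885 0.1659 0.2074] F [-0.48 -0.76 -2.35] grip 7.3
-0.14 34 zrel pct5/50/95 [-0.059 -0.044 -0.034]
-0.12 443 zrel pct5/50/95 [-0.06  -0.051  0.001]
-0.1 218 zrel pct5/50/95 [-0.053 -0.045 -0.017]
-0.08 342 zrel pct5/50/95 [-0.043 -0.02   0.017]
-0.06 165 zrel pct5/50/95 [-0.038 -0.03  -0.006]
-0.04 181 zrel pct5/50/95 [-0.028 -0.022  0.001]
-0.02 270 zrel pct5/50/95 [-0.021 -0.015  0.036]
-0.0 237 zrel pct5/50/95 [-0.013 -0.007  0.018]
0.02 47 zrel pct5/50/95 [-0.005 -0.     0.014]
```

jog_arm --gripper '[0.6543,0.6543,0.6543,0.6543,0.6543,0.6543,0.6543,0.6543]' --pt "0 0 0" --pt "0 0 0" --pt "0 0 0" --pt "0 0 0" --pt "0 0 0" --pt "0 0 0" --pt "0 0 0" --pt "0 0 0" --twist '[0,0,0,0,0,0,0,0]' --squeeze 35

```text
clock: 23.05
tcp_pos: [0.5886, 0.1659, 0.2074]
orientation: [0.0, 0.462, 0.887, 0.0]
wrist_force: [-0.2, -0.2, -2.8]
finger_gap: 0.0559
grip_force: 6.2
```

```bash
python3 - <<'E'
from h import *
c=tilt(); a=c["image"]; cv2.imwrite("pics/tip.png",cv2.resize(a[150:330,230:430],(500,450))[:,:,::-1])
E
```

```text
tcp [0.5886 0.1659 0.2074] F [-0.22 -0.23 -2.77] grip 6.2
-0.08 30 zrel pct5/50/95 [-0.094 -0.085 -0.074]
-0.06 326 zrel pct5/50/95 [-0.105 -0.094 -0.064]
-0.04 375 zrel pct5/50/95 [-0.086 -0.073 -0.041]
-0.02 392 zrel pct5/50/95 [-0.064 -0.05   0.012]
-0.0 382 zrel pct5/50/95 [-0.041 -0.028  0.004]
0.02 178 zrel pct5/50/95 [-0.021 -0.013  0.009]
```

View pics/tip.png

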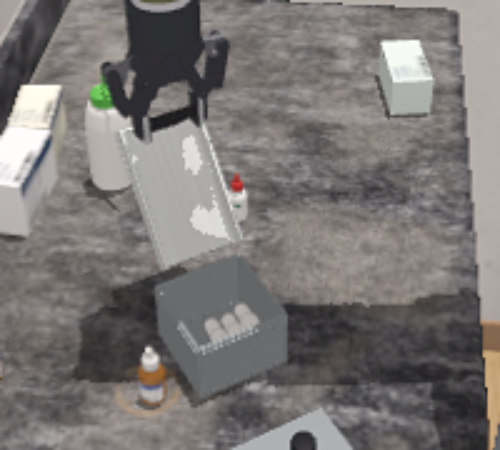

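The picture shows the tray empty, tilted about 48° with its lip just above the tub. Bottles are visible inside at (230,322), three of them clearly. I'll lock the grip, lift clear and go back, then check the tub.

jog_arm --gripper '[0,0,0,0,0,0,0,0]' --pt "0 0 0" --pt "0 0 0.5" --pt "0 0 1.5" --pt "0 0 2.7" --pt "-0.1 -0.7 3.6" --pt "-0.3 -2 4" --pt "-0.5 -4 4" --pt "-0.8 -6.5 4" --twist '[0,0,0,0,0,0,1,3]' --squeeze 35

```text
clock: 24.1
tcp_pos: [0.5803, 0.0997, 0.2475]
orientation: [0.0, 0.438, 0.899, -0.0]
wrist_force: [0.6, -0.2, -2.9]
finger_gap: 0.0554
grip_force: 40.0
```

jog_arm --gripper '[0,0,0,0,0,0,0,0]' --pt "-0.4 -3 0" --pt "-0.8 -6.5 0" --pt "-1.3 -10 0" --pt "-1.7 -13.5 0" --pt "-2.2 -17 0" --pt "-2.6 -20.5 0" --pt "-3 -24 0" --pt "-3.4 -27 0" --twist '[4,9,14,20,26,32,38,44]'

```text
clock: 25.1
tcp_pos: [0.5456, -0.1712, 0.2474]
orientation: [-0.0, 0.069, 0.998, -0.0]
wrist_force: [0.1, 0.4, -2.2]
finger_gap: 0.0551
grip_force: 40.0
```

jog_arm --gripper '[0,0,0,0,0,0,0,0]' --pt "-1 -2.7 0" --pt "-3 -5 0" --pt "-5 -7 0" --pt "-7 -8 0" --pt "-9 -8.3 0" --pt "-10 -8.4 0" --pt "-10.5 -8.4 0" --pt "-10.5 -8.4 0" --twist '[5,9.5,13.5,16,17.4,17.4,17.4,17.4]'

```text
clock: 26.1
tcp_pos: [0.4416, -0.2531, 0.2476]
orientation: [0.0, -0.082, 0.997, -0.0]
wrist_force: [0.6, -1.2, -2.3]
finger_gap: 0.0554
grip_force: 40.1
```

```bash
python3 - <<'E'
from h import *
s=env.get_state(); q=s["orientation"]; yaw=np.degrees(2*np.arctan2(q[2],q[1]))-180; print("yaw",yaw, s["joint_pos"].round(2))
c=tilt(yaw)
t=cam("top")["image"]
B=cv2.resize(t[170:250,160:260],(400,320),interpolation=cv2.INTER_CUBIC);A=cv2.resize(c["image"][120:240,280:430],(400,320));cv2.imwrite("pics/back.png",np.hstack([A,B])[:,:,::-1])
E
```

```text
yaw 9.366141814142964 [-0.68  0.18 -0.03  1.36  0.   -0.84]
tcp [ 0.4416 -0.2531  0.2476] F [ 0.56 -1.19 -2.3 ] grip 40.1
-0.08 20 zrel pct5/50/95 [-0.095 -0.086 -0.079]
-0.06 102 zrel pct5/50/95 [-0.101 -0.082 -0.061]
-0.04 104 zrel pct5/50/95 [-0.081 -0.06  -0.04 ]
-0.02 112 zrel pct5/50/95 [-0.061 -0.038 -0.015]
-0.0 97 zrel pct5/50/95 [-0.036 -0.018  0.032]
0.02 32 zrel pct5/50/95 [-0.018 -0.     0.021]
```

View pics/back.png

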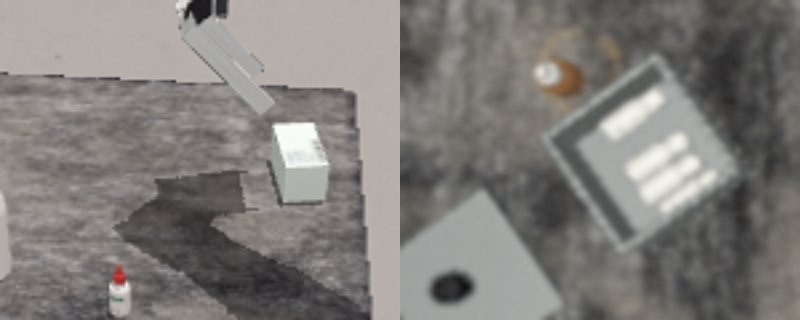

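All four bottles lie in the tub in the right half at (645,150). The tub looks in place and the lid is flat beside it. The tray hangs at about 47° over its spot. I'll lower the lip to its old place, then swing the grip down around it.

jog_arm --gripper '[0.645,0.647,0.649,0.65,0.651,0.652,0.652,0.652]' --pt "0 0 -1" --pt "0.1 0 -3" --pt "0.1 0 -5.5" --pt "0.2 0.1 -8.5" --pt "0.2 0.1 -11" --pt "0.2 0.1 -12.7" --pt "0.2 0.1 -13.5" --pt "0.2 0.1 -13.8" --twist '[0,0,0,0,0,0,0,0]' --squeeze 35

```text
clock: 27.2
tcp_pos: [0.4435, -0.2518, 0.1088]
orientation: [-0.0, -0.082, 0.997, 0.0]
wrist_force: [0.1, 0.5, -2.2]
finger_gap: 0.0555
grip_force: 16.9
```

```bash
python3 - <<'E'
from h import *
s=env.get_state(); print(s["tcp_pos"],s["wrist_force"].round(2),s["grip_force"])
c=cam("scene");P=cloud(c); a,b,z=traytilt(c,P,s["tcp_pos"],np.radians(9.4)); k=(z<.2)&(b>.035)
for lo in np.arange(-.2,.03,.02):
    q=k&(a>lo)&(a<lo+.02)
    if q.sum()>2: print(round(lo,2),q.sum(),np.percentile(z[q],[0,5,50,95]).round(3))
E
```

```text
[ 0.44352084 -0.25184095  0.10883516] [ 0.11  0.5  -2.18] 16.887604594230652
-0.16 47 [0.017 0.019 0.048 0.062]
-0.14 72 [0.015 0.018 0.044 0.062]
-0.12 66 [0.015 0.019 0.045 0.063]
-0.1 34 [0.017 0.017 0.042 0.061]
-0.08 9 [0.017 0.017 0.022 0.03 ]
-0.06 37 [0.016 0.017 0.032 0.05 ]
-0.04 45 [0.02  0.026 0.047 0.069]
-0.02 54 [0.043 0.047 0.068 0.094]
-0.0 61 [0.062 0.071 0.095 0.149]
0.02 21 [0.09  0.091 0.106 0.125]
```

jog_arm --gripper '[0.652,0.652,0.652,0.652,0.652,0.652,0.652,0.652]' --pt "0.1 0 -0.5" --pt "0.2 0 -0.9" --pt "1 0.2 -1.2" --pt "1.8 0.3 -1.6" --pt "3 0.5 -2.3" --pt "4.1 0.7 -3.2" --pt "5.2 0.9 -4.1" --pt "6.2 1 -5.1" --twist '[0,0,0,0,0,0,0,0]' --squeeze 35

```text
clock: 28.25
tcp_pos: [0.5076, -0.2428, 0.0593]
orientation: [0.001, -0.082, 0.997, -0.001]
wrist_force: [1.5, 0.6, 1.7]
finger_gap: 0.0559
grip_force: 18.9
```

```bash
python3 - <<'E'
from h import *
s=env.get_state(); print(s["tcp_pos"],s["wrist_force"].round(2),s["grip_force"])
c=cam("scene");P=cloud(c); a,b,z=traytilt(c,P,s["tcp_pos"],np.radians(9.4)); k=(z<.2)&(b>.035)
for lo in np.arange(-.2,.03,.02):
    q=k&(a>lo)&(a<lo+.02)
    if q.sum()>2: print(round(lo,2),q.sum(),np.percentile(z[q],[0,5,50,95]).round(3))
E
```

```text
[ 0.50756769 -0.24275633  0.05926213] [1.53 0.56 1.73] 18.89657735824585
-0.2 34 [0.016 0.017 0.042 0.061]
-0.18 66 [0.016 0.022 0.046 0.062]
-0.16 14 [0.023 0.023 0.046 0.06 ]
-0.14 5 [0.02  0.02  0.023 0.025]
-0.12 19 [0.015 0.016 0.024 0.033]
-0.1 33 [0.015 0.016 0.03  0.04 ]
-0.08 33 [0.019 0.019 0.034 0.046]
-0.06 33 [0.023 0.027 0.04  0.053]
-0.04 38 [0.031 0.034 0.047 0.06 ]
-0.02 36 [0.04  0.043 0.055 0.114]
-0.0 46 [0.047 0.048 0.063 0.099]
0.02 18 [0.056 0.056 0.064 0.076]
```

jog_arm --gripper '[0.652,0.652,0.652,0.652,0.652,0.652,0.652,0.652]' --pt "0.9 0.2 -1.2" --pt "1.7 0.3 -2.3" --pt "2.4 0.4 -3.5" --pt "2.8 0.5 -4.5" --pt "3 0.5 -5" --pt "3 0.5 -5.2" --pt "3 0.5 -5.2" --pt "3 0.5 -5.2" --twist '[0,0,0,0,0,0,0,0]' --squeeze 35

```text
clock: 29.3
tcp_pos: [0.5363, -0.2364, 0.0092]
orientation: [0.001, -0.082, 0.997, 0.0]
wrist_force: [-4.3, 4.8, 20.6]
finger_gap: 0.0557
grip_force: 21.7
```

```bash
python3 - <<'E'
from h import *
s=env.get_state(); print(s["tcp_pos"],s["wrist_force"].round(2),s["ft_torque"].round(2),s["grip_force"])
c=cam("scene");P=cloud(c); a,b,z=traytilt(c,P,s["tcp_pos"],np.radians(9.4)); k=(z<.06)&(b>.03)&(b<.053)
for lo in np.arange(-.2,.03,.02):
    q=k&(a>lo)&(a<lo+.02)
    if q.sum()>2: print(round(lo,2),q.sum(),np.percentile(z[q],[0,50,90,100]).round(3))
E
```

```text
[ 0.53627384 -0.23639835  0.00919003] [-4.31  4.78 20.57] [1.22 0.93 0.03] 21.72499805688858
-0.2 15 [0.016 0.044 0.057 0.059]
-0.16 11 [0.018 0.026 0.032 0.035]
-0.14 20 [0.019 0.024 0.032 0.036]
-0.12 18 [0.015 0.024 0.029 0.029]
-0.1 22 [0.015 0.024 0.033 0.034]
-0.08 16 [0.015 0.024 0.03  0.033]
-0.06 16 [0.018 0.022 0.029 0.031]
-0.04 22 [0.015 0.022 0.028 0.031]
-0.02 20 [0.017 0.028 0.05  0.059]
-0.0 9 [0.017 0.026 0.03  0.044]
```

jog_arm --gripper '[0.652,0.66,0.68,0.75,1,1,1,1]' --pt "0 0 0.2" --pt "0 0 0.2" --pt "0 0 0.2" --pt "0 0 0.2" --pt "0 0 0.2" --pt "0 0 1" --pt "0 0 5" --pt "0 0 10" --twist '[0,0,0,0,0,0,0,0]' --squeeze 35

```text
clock: 30.35
tcp_pos: [0.5347, -0.2367, 0.1069]
orientation: [-0.001, -0.082, 0.997, 0.001]
wrist_force: [1.0, -0.7, -1.2]
finger_gap: 0.0853
grip_force: 0.0
```

jog_arm --gripper '[1,1,1,1,1,1,1,1]' --pt "0 1 4" --pt "0 4 8" --pt "0 9 10" --pt "-1 14 10" --pt "-2 19 10" --pt "-3 23 10" --pt "-3 24 10" --pt "-3 24 10" --twist '[0,0,0,0,0,0,0,0]'

```text
clock: 31.35
tcp_pos: [0.506, 0.0031, 0.207]
orientation: [0.001, -0.082, 0.997, -0.0]
wrist_force: [0.1, 0.4, 0.3]
finger_gap: 0.0854
grip_force: 0.0
```

```bash
python3 - <<'E'
from h import *
s=env.get_state(); print(s["tcp_pos"],s["finger_gap"])
c=cam("top"); P=cloud(c); im=c["image"]; Z=P[:,:,2]
def box(w,m,name,z):
    q=np.zeros((400,640),bool); q[w[2]:w[3],w[0]:w[1]]=1; m=m&q
    n,l,st,ce=cv2.connectedComponentsWithStats(m.astype(np.uint8)); m=l==1+st[1:,4].argmax(); v,u=np.nonzero(m)
    r=cv2.minAreaRect((onplane(c,np.c_[u,v],z)[:,:2]*1000).astype(np.float32)); print(name,m.sum(),np.round(r[0]),np.round(r[1]),round(r[2],1))
box((350,405,195,257),im.min(2)>150,"tray",.02)
box((360,420,255,295),Z>.05,"carton",.06)
box((185,260,175,245),np.abs(Z-.08)<.006,"tub",.08)
box((285,302,195,215),Z>.04,"dropB",.071)
box((290,325,130,162),Z>.05,"flask",.12)
box((190,210,178,197),(Z>.03)&(cv2.cvtColor(im,cv2.COLOR_RGB2HSV)[:,:,1]>60),"dropA",.07)
d=cam("scene");Q=cloud(d).reshape(-1,3);I=d["image"].reshape(-1,3)
ctr=np.array([.4645,-.25]);e=np.array([.9866,.163]);r=Q[:,:2]-ctr;a=r@e;b=r@[-.163,.9866]
for lo in np.arange(-.08,.08,.02):
    for side,k in(("+y",(b>.043)&(b<.05)),("-y",(b<-.043)&(b>-.05)),("floor",abs(b)<.03)):
        q=k&(a>lo)&(a<lo+.02)&(Q[:,2]<.09); print(side,len(Q[q]),np.percentile(Q[q,2],[50,95]).round(3) if q.any() else "",end=" | ")
    print(round(lo,2))
A=cv2.resize(d["image"][150:330,190:430],(400,300));B=cv2.resize(im[120:300,160:420],(433,300));cv2.imwrite("pics/end.png",np.hstack([A,B])[:,:790,::-1])
E
```

```text
[0.50600464 0.0030514  0.20696665] 0.0853591238635754
tray 1467 [ 462. -252.] [164. 102.] 9.4
carton 677 [ 318. -275.] [ 61. 112.] 11.7
tub 274 [525. 257.] [114. 114.] 35.1
dropB 340 [534.  28.] [50. 60.] 89.6
flask 387 [706. -29.] [65. 70.] 62.6
dropA 41 [585. 321.] [22. 27.] 74.5
+y 24 [0.01  0.024] | -y 22 [0.015 0.028] | floor 32 [0.003 0.006] | -0.08
+y 20 [0.013 0.028] | -y 23 [0.013 0.025] | floor 34 [0.004 0.007] | -0.06
+y 22 [0.008 0.024] | -y 14 [0.011 0.025] | floor 36 [0.003 0.007] | -0.04
+y 21 [0.012 0.025] | -y 18 [0.016 0.026] | floor 35 [0.004 0.007] | -0.02
+y 15 [0.017 0.025] | -y 17 [0.013 0.026] | floor 32 [0.004 0.007] | 0.0
+y 18 [0.016 0.027] | -y 17 [0.019 0.027] | floor 36 [0.004 0.008] | 0.02
+y 21 [0.018 0.028] | -y 17 [0.015 0.027] | floor 34 [0.004 0.008] | 0.04
+y 13 [0.01  0.024] | -y 4 [0.01  0.017] | floor 35 [0.019 0.061] | 0.06
```

View pics/end.png

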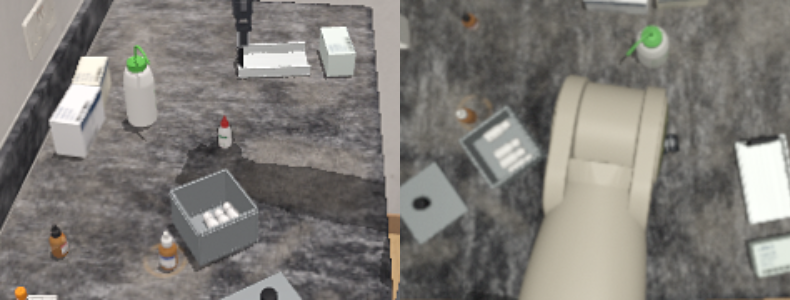

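The picture shows the tray flat and empty, within about 2 mm of its start. The bottles are in the tub, the lid is flat with its knob up, and every bystander is standing in place. I'm handing in.

```bash
python3 -c "
from workcell import env
print(env.hand_in())"
```

```text
the job is handed in; nothing more can be done
None
```

I handed the job in at about 31 s: the lid lies flat beside the tub with its knob up, all four bottles are in the tub, the empty tray is flat within about 2 mm of where it stood, and the tub, flask, dropper bottles and carton measured as unmoved; `hand_in` returned no verdict.

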